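Seat the keyed cover of the milk-jug rinser

ROBOT

A 6-joint arm with a two-finger parallel gripper is mounted at the origin on the work surface. World frame = base frame: x ahead of the robot, y to its left, z up, the work surface at z = 0. Lengths are in mm, angles in rad, forces in N, time in s.
With the tool pointing down it reaches from about 250 to 800 mm from the base axis. Payload 3.9 kg.
Tool frame: the origin (TCP) lies between the finger pads; the fingertips stand 22 mm ahead of it and the grasp point (between the pads) lies 3 mm ahead of it (r.tip_extent is the distance from the TCP to the fingertips, in mm); z points along the fingers, y is the direction in which the jaws open and shut (so a half turn about z gives the same grasp; the last joint's range is limited). The gripper opens to 85 mm and grips with 20 to 120 N. Pads are 22 mm wide; open, the fingers measure 114 mm over their backs; the gripper's body (76 mm by 85 mm) begins 54 mm behind the grasp point. The pads swing forward as they close: fully open they stand 13 mm farther back than shut.
Start: joints at [1.16, 0.26, -0.138, 1.173, 0, 1.571], TCP at [209.65, 481.313, 253.304] pointing down, gripper open.
Joint ranges: [-2.78, 2.78], [-0.83, 1.72], [-1.28, 1.37], [-1.9, 2.12], [-1.57, 1.48], [-3.14, 3.14]. Speed limits (rad/s): [2.57, 2.57, 3.14, 3.14, 3.14, 3.14].

INTERFACE

Orientations are given as a rotation vector (axis times angle).
In Python, from station import r gives the robot as it stands. The module is installed in compiled form; this text tells all that it offers. Calls block until the motion is done:
- r.reach(position, orientation): joint-space move of the TCP to a pose.
- r.move_straight(position, rot=None, feed=150, force_limit=None): straight line of the TCP; rot=None keeps the orientation; feed is the mean speed in mm/s. With force_limit (N) it stops when the force on the tool has changed by that much, and returns True; else False.
- r.move_j(angles): joint-space move.
- r.open_gripper() and r.close(squeeze=None): open the fingers fully, or close them until they stop; squeeze is the grip in N (None keeps the last).
- r.sleep(seconds).
- r.inverse_kinematics(position, orientation): joint angles nearest the present ones, or None.
- r.observe(): the state.
- r.capture(name): name is "scene" or "top" or "wrist"; returns the picture (480x640x3 uint8, blue, green, red); there is no depth.
- r.camera_info(name): a dict with "intrinsics" (3x3 intrinsics, pixels), "extrinsics" (4x4, takes a point from camera to world coordinates); the wrist camera has in their place "mount" (4x4, takes a point from camera to tool coordinates, whose origin is the TCP and whose axes are the flange's). Camera axes: x right, y up, looking along -z (the intrinsics and any distortion apply to the point x, -y, -z); pixel columns grow to the right and rows downward; lengths in mm; the calibration is good to about 2 mm. A picture is of the moment at which its call begins: read the wrist's pose just before it. camera_info takes no time and is no camera call.
A pose or a line that the arm cannot do raises r.PlanningError and nothing moves.
- r.job_done(): hands the job in, once; it reports no verdict.
Trained networks look in the newest picture that a camera, given by its name, has taken for a name from the list of things; names that differ only in an ending like _2 or _b are one class to them, and where a whole thing is asked for, a point or a joint stands for the part that bears it (a point fixed in the world has none). Each returns a list of dicts, best first, with "score" (0 to 1); they miss things now and then, are a little off and sometimes report something else, mostly with a low value. They report only what shows in the picture. A call takes as long as a camera call.
- r.search_frame(camera, thing): "at" ([row, column] in pixels, amid what is visible of it).
- r.spot_point(camera, thing): "at" ([row, column] in pixels: a listed point, or the origin of a listed thing).
The state is a dict: "clock": time; "joint_positions": joint angles; "joint_vel": joint speeds; "effort": joint torques, N m; "eef_pos": TCP position; "ee_rot": TCP orientation; "contact_force": force on the tool from outside, world axes, zero at the start; "wrist_torque": the same for the moment, N m; "width": finger opening in mm.
Only numpy, scipy, OpenCV 4.12 (cv2) and the standard library are available. Lean on these libraries where they do the work, as an engineer would, in place of code of your own. Each camera call takes 0.05 s, during which the arm holds its last target.

TASK

The round red cover of the jug rinser has been put back after cleaning, but it stands proud because its notch is not at the brass pin. With a fingertip, push the cover round by its ribs until the notch meets the pin, then press it down until it is fully home, flush with the steel deck, and let go. Do not lift the cover off, and leave the cups, jug and tools around it where they are.

Things in the scene. Friction and masses are not known exactly. Their poses are not given: they have to be found in the camera images.
- rinser: Fixed low jug rinser: a steel tray 190 mm (its x) by 340 mm (its y), its flat deck 40 mm above the counter with a lip 4 mm higher along its outer edge. The origin is on the counter under the axis of the round cover; the deck reaches 95 mm to either side in its x, 85 mm to its -y and 255 mm to its +y. The cover sits in a round well 130 mm wide in the deck. z is up.
- pin (a point): Brass pin, 8 mm thick, lying level and pointing at the cover's axis, from 49 to 76 mm from the axis along the rinser's +x; it is fixed, with a brass pad 18 mm square under its outer end. This point is on top of the pin, 68 mm from the axis and 1.2 mm above the deck, where it always shows beyond the cover's edge. Off the notch the pin stops the rim (which gives 1 to 2 mm at 15 N and springs back).
- hub_top (a point): Centre of the flat top of the steel hub (32 mm across) in the middle of the cover. It lies on the cover's axis, 14 mm above the cover's red face: 62 mm above the counter while the cover stands proud, 54 mm when it is home. Pressing here seats the cover.
- notch (a point): Middle of the notch in the rim of the cover, 54 mm from the axis, at the height of the red face; the notch is 14 mm wide, runs inward from the rim to 47.5 mm from the axis, and a white dash on the red face points to it. The cover is a red disc 120 mm across and 6 mm thick.
- rib (a point): Middle of the top edge of one of three steel ribs on the cover, 30 mm from the axis, 14 mm above the red face. The ribs are 8 mm thick, 14 mm high, and run radially from the hub to 46 mm from the axis, at 60, 180 and 300 degrees from the notch (this one at 180). Between them the face is flat, with room for a fingertip, which can push the cover round by the side of any rib.
- cover (a joint): Turn of the cover about its upright axis, in rad, counter-clockwise seen from above: the angle from the pin to the notch. The notch is over the pin at 0 and at 2 pi, the same place (within about 0.05 it goes down freely). It turns either way past a full turn, with light friction (0.05 N m, about 1.3 N at a rib), and stays where it is left.
- cover_height (a joint): How far the cover is pressed down, in m: 0 standing proud (red face 8 mm above the deck), 0.008 fully home (red face flush with the deck); negative when lifted. A rubber seal holds it where it is left: with the notch over the pin it takes about 6 N to push it down, and it stays down.
- espresso_cup: Bystander, loose, not to be disturbed: small white china cup without handle, 64 mm across the rim, 55 mm tall, standing on the rinser's deck beside the round cover. Origin at the centre of its underside.
- shot_glass: Bystander, loose, not to be disturbed: clear glass, 48 mm across, 60 mm tall, standing on the rinser's deck farther from the cover. Origin at the centre of its underside.
- milk_jug: Bystander, loose, not to be disturbed: steel milk jug with a handle, 86 mm across, 100 mm tall, on the counter to the robot's right. Origin at the centre of its underside.
- tamper: Bystander, loose, not to be disturbed: dark steel tamper, 58 mm across its foot, 84 mm tall, on the counter to the robot's right. Origin at the centre of its underside.
- portafilter: Bystander, loose, not to be disturbed: portafilter, steel bowl 70 mm across and 30 mm tall with a black handle 180 mm long, on the counter to the robot's left. Origin under the bowl's centre; the handle runs to its -x.
- spoon: Bystander, loose, not to be disturbed: steel spoon, 160 mm long, lying on the counter to the robot's left. Origin on the counter under its middle; x runs along it.

How it is judged:
By the outcome, as a careful person would: the job done as asked, in the order asked, and still so for the second after the job is handed in, with the robot touching nothing.
It also fails if it takes over 54 s, if anything falls off the work surface, if the arm or the gripper's body presses on something with over 40 N, if the wrist force passes 120 N, or if a joint passes its speed limit or range.

## Working session

There is one attempt and no reset: what is moved stays moved. The work goes in short steps, each a Python script; the robot and the scene stay as the last script left them, time stands still between calls to the robot, and variables do not carry over. Pictures are saved under pics/ and viewed, and the job is handed in when it is done.

```bash
mkdir -p pics; ls; python3 - <<'E'
from station import r
import cv2, numpy as np
o=r.observe();print({k:np.round(v,3) for k,v in o.items()}, r.tip_extent)
for c in ("scene","top"):
    im=r.capture(c); cv2.imwrite(f"pics/{c}0.png",im)
    i=r.camera_info(c);print(c,{k:np.round(v,3).tolist() if not isinstance(v,str) else v for k,v in i.items()})
    for t in ("hub_top","notch","rib","pin","rinser","espresso_cup","shot_glass"):
        print(c,t,[(np.round(d["at"],1).tolist(),round(d["score"],2)) for d in r.spot_point(c,t)][:4])
E
```

```text
pics
{'clock': np.float64(0.0), 'joint_positions': array([ 1.16 ,  0.261, -0.139,  1.173, -0.   ,  1.571]), 'joint_vel': array([ 0.002,  0.   ,  0.002,  0.001, -0.001, -0.   ]), 'effort': array([ 2.0000e-03, -4.0568e+01,  2.5392e+01,  1.9000e-02, -0.0000e+00,
       -0.0000e+00]), 'eef_pos': array([209.397, 480.724, 252.461]), 'ee_rot': array([-6.410e-01, -3.075e+00,  3.000e-03]), 'contact_force': array([ 0.479, -0.339,  0.573]), 'wrist_torque': array([ 0.031, -0.009,  0.019]), 'width': np.float64(85.604)} 22.0
scene {'intrinsics': [[433.23, 0.0, 311.922], [0.0, 433.23, 244.397], [0.0, 0.0, 1.0]], 'extrinsics': [[-0.351, -0.783, 0.514, 1091.439], [0.936, -0.289, 0.199, 258.334], [-0.008, 0.551, 0.835, 997.515], [0.0, 0.0, 0.0, 1.0]]}
scene hub_top [([248.8, 308.1], 0.85)]
scene notch [([254.5, 324.6], 0.61)]
scene rib [([243.2, 297.6], 0.83)]
scene pin [([269.8, 295.5], 0.96)]
scene rinser [([259.7, 304.9], 0.64)]
scene espresso_cup [([285.2, 356.8], 0.79), ([270.0, 295.4], 0.17)]
scene shot_glass [([293.8, 380.7], 0.77)]
top {'intrinsics': [[515.884, 0.0, 320.126], [0.0, 515.884, 237.86], [0.0, 0.0, 1.0]], 'extrinsics': [[0.008, 0.996, -0.09, 429.346], [-1.0, 0.007, -0.005, 7.424], [-0.004, 0.09, 0.996, 1245.943], [0.0, 0.0, 0.0, 1.0]]}
top hub_top [([242.8, 316.4], 0.8)]
top notch [([241.9, 295.5], 0.65)]
top rib [([240.9, 330.4], 0.97), ([245.7, 319.0], 0.74)]
top pin [([215.7, 321.6], 0.66)]
top rinser [([245.2, 315.1], 0.83)]
top espresso_cup [([212.6, 476.2], 0.74), ([221.7, 251.7], 0.55), ([224.1, 225.5], 0.52)]
top shot_glass [([226.0, 224.5], 0.87)]
```

```bash
cat > h.py <<'E'
import numpy as np, cv2
from station import r
def unproj(c,at,z):
    i=r.camera_info(c);K=np.array(i["intrinsics"])
    if c=="wrist":
        from scipy.spatial.transform import Rotation as R
        raise SystemExit
    T=np.array(i["extrinsics"])
    d=np.linalg.inv(K)@[at[1],at[0],1]; d=T[:3,:3]@[d[0],-d[1],-d[2]]
    o=T[:3,3]; return o+d*(z-o[2])/d[2]
def proj(c,p):
    i=r.camera_info(c);K=np.array(i["intrinsics"]);T=np.array(i["extrinsics"])
    q=T[:3,:3].T@(np.array(p)-T[:3,3]); q=K@[q[0],-q[1],-q[2]]
    return q[[1,0]]/q[2]
E
python3 - <<'E'
from h import *
for c,d in dict(scene=dict(hub=((248.8,308.1),62),notch=((254.5,324.6),48),rib=((243.2,297.6),62),pin=((269.8,295.5),41.2),rinser=((259.7,304.9),0),espresso=((285.2,356.8),40),shot=((293.8,380.7),40)),
  top=dict(hub=((242.8,316.4),62),notch=((241.9,295.5),48),rib=((240.9,330.4),62),pin=((215.7,321.6),41.2),rinser=((245.2,315.1),0),espresso=((221.7,251.7),40),shot=((226,224.5),40))).items():
    for n,(a,z) in d.items(): print(c,n,unproj(c,a,z).round(1))
im=cv2.imread("pics/top0.png");cv2.imwrite("pics/top0c.png",cv2.resize(im[130:350,200:480],None,fx=2.8,fy=2.7,interpolation=2))
im=cv2.imread("pics/scene0.png");cv2.imwrite("pics/scene0c.png",cv2.resize(im[180:340,220:430],None,fx=3.7,fy=3.7,interpolation=2))
E
```

```text
scene hub [531.7  30.3  62. ]
scene notch [525.   73.1  48. ]
scene rib [525.   -1.4  62. ]
scene pin [589.9  17.7  41.2]
scene rinser [530.3  19.5   0. ]
scene espresso [577.4 177.1  40. ]
scene shot [579.8 239.3  40. ]
top hub [525.   21.8  62. ]
top notch [527.9  70.7  48. ]
top rib [529.6 -10.4  62. ]
top pin [590.8  10.4  41.2]
top rinser [524.2  25.7   0. ]
top espresso [575.5 174.9  40. ]
top shot [564.9 238.7  40. ]
```

View pics/top0.png

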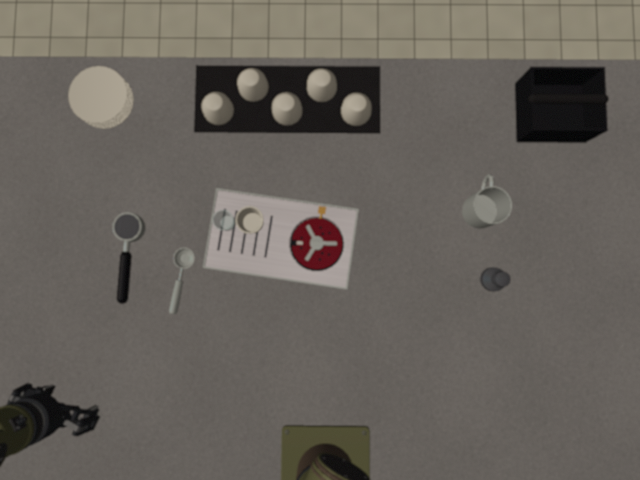

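View pics/top0c.png

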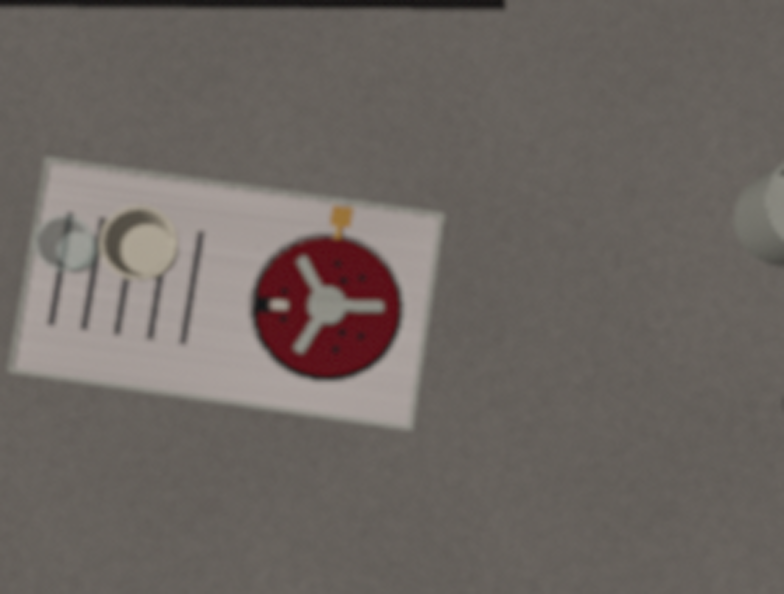

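View pics/scene0c.png

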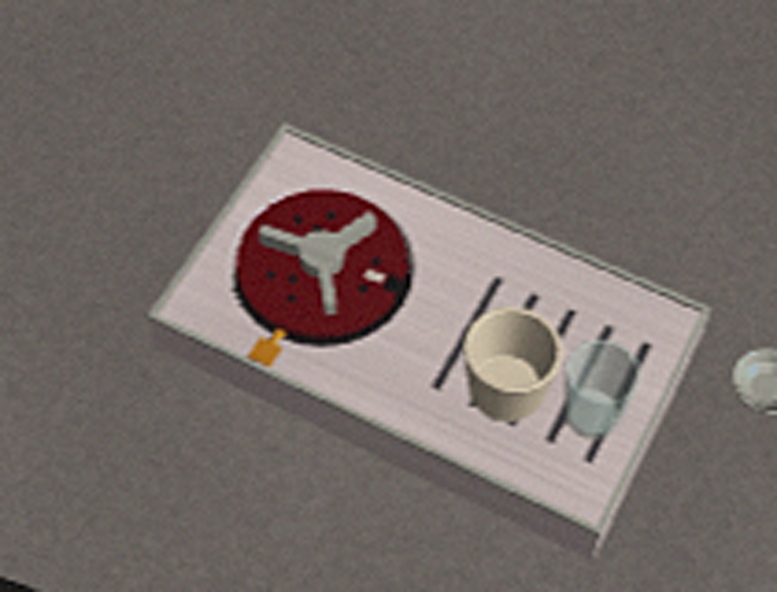

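The cover's notch points to world +y at top-view pixel (242,293) and the brass pin lies ahead at about (211,322). That means turning it about 1.7 rad clockwise. The two cameras disagree on the hub by about 8 mm, so I'll look again with the wrist camera.

```bash
cat >> h.py <<'E'
from scipy.spatial.transform import Rotation as R
def rot(a):  # tool down, tool y at world angle a
    y=np.array([np.cos(a),np.sin(a),0]);z=np.array([0,0,-1.]);x=np.cross(y,z)
    return R.from_matrix(np.c_[x,y,z]).as_rotvec()
def wcap(name):
    o=r.observe(); im=r.capture("wrist"); cv2.imwrite(name,im)
    M=np.array(r.camera_info("wrist")["mount"]); T=np.eye(4);T[:3,:3]=R.from_rotvec(o["ee_rot"]).as_matrix();T[:3,3]=o["eef_pos"]
    return im,T@M,np.array(r.camera_info("wrist")["intrinsics"])
def wun(C,K,at,z):
    d=np.linalg.inv(K)@[at[1],at[0],1]; d=C[:3,:3]@[d[0],-d[1],-d[2]]
    return C[:3,3]+d*(z-C[2,3])/d[2]
def wproj(C,K,p):
    q=C[:3,:3].T@(np.array(p)-C[:3,3]); q=K@[q[0],-q[1],-q[2]]
    return q[[1,0]]/q[2]
def look(name,dz=0):
    im,C,K=wcap(name); out={}
    for t,z in (("hub_top",62-dz),("notch",48-dz),("rib",62-dz),("pin",41.2),("espresso_cup",40)):
        L=r.spot_point("wrist",t)
        for d in L[:2]: print(t,np.round(d["at"],1),round(d["score"],2),wun(C,K,d["at"],z).round(1))
        if L: out[t]=wun(C,K,L[0]["at"],z)
    return im,C,K,out
E
python3 - <<'E'
from h import *
r.close(20)
r.reach([480,25,330],rot(0.05))
print(r.observe()["clock"],r.observe()["joint_positions"].round(2),r.observe()["width"],r.observe()["eef_pos"])
print(r.camera_info("wrist"))
look("pics/w1.png")
E
```

```text
3.5 [ 0.05  0.16 -0.07  1.34  0.    1.57] 0.04452735397036446 [479.94307948  25.71183087 329.82361848]
{'intrinsics': array([[382.54768345,   0.        , 313.73184336],
       [  0.        , 382.54768345, 243.7833386 ],
       [  0.        ,   0.        ,   1.        ]]), 'mount': array([[ 2.03379823e-04,  9.53962346e-01,  2.99926327e-01,
         7.83100332e+01],
       [ 9.99999967e-01, -1.47658507e-04, -2.08448392e-04,
        -5.56941300e-01],
       [-1.54565243e-04,  2.99926360e-01, -9.53962345e-01,
        -1.20425777e+02],
       [ 0.00000000e+00,  0.00000000e+00,  0.00000000e+00,
         1.00000000e+00]])}
hub_top [202.5 359.4] 0.89 [526.3  29.   62. ]
notch [148.7 359.8] 0.82 [523.7  81.9  48. ]
pin [212.6 422.4] 0.66 [598.7  17.3  41.2]
espresso_cup [ 53.2 422.7] 0.6 [577.8 174.5  40. ]
```

View pics/w1.png

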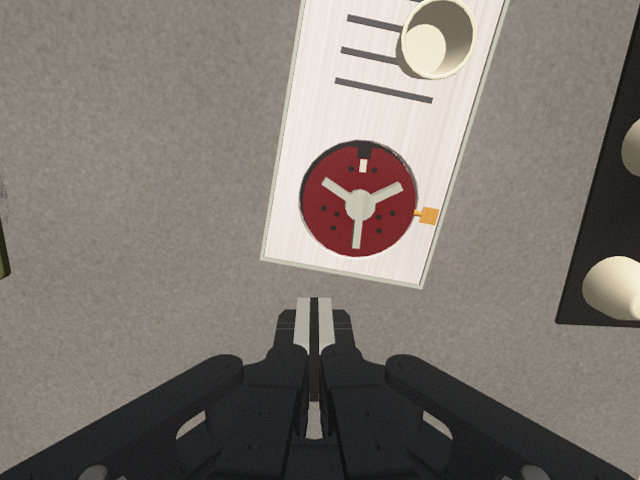

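The wrist view is clear: hub at (203,359), notch at the top (149,360), pin at (213,422). I'll take a closer view and fit the red disc.

```bash
cat >> h.py <<'E'
def disc(im,C,K,z=48):
    hsv=cv2.cvtColor(im,cv2.COLOR_BGR2HSV)
    m=(((hsv[...,0]<8)|(hsv[...,0]>172))&(hsv[...,1]>130)&(hsv[...,2]>50)).astype(np.uint8)
    m=cv2.morphologyEx(m,cv2.MORPH_OPEN,np.ones((3,3)))
    cs,_=cv2.findContours(m,cv2.RETR_EXTERNAL,cv2.CHAIN_APPROX_NONE)
    c=cv2.convexHull(np.vstack([q for q in cs if cv2.contourArea(q)>100]))
    P=np.array([wun(C,K,(p[0][1],p[0][0]),z)[:2] for p in c])
    from scipy.optimize import least_squares
    s=least_squares(lambda v:np.hypot(*(P-v[:2]).T)-v[2],[*P.mean(0),60],loss="soft_l1")
    print("disc",s.x.round(1),"res",np.abs(s.fun).max().round(1)); return s.x
E
python3 - <<'E'
from h import *
im=cv2.imread("pics/w1.png"); M=np.array(r.camera_info("wrist")["mount"]);o=r.observe();T=np.eye(4);T[:3,:3]=R.from_rotvec(o["ee_rot"]).as_matrix();T[:3,3]=o["eef_pos"]
K=np.array(r.camera_info("wrist")["intrinsics"]);disc(im,T@M,K)
r.move_straight([526,10,220],feed=250)
r.sleep(.2)
im,C,K,o=look("pics/w2.png"); d=disc(im,C,K)
h=d[:2]; 
for n in ("notch","pin"):
    if n in o: v=o[n][:2]-h;print(n,np.hypot(*v),np.degrees(np.arctan2(v[1],v[0])))
print(r.observe()["clock"])
E
```

```text
disc [527.1  25.5  59.9] res 1.3
hub_top [209.  314.8] 0.69 [526.6  27.6  62. ]
notch [136.6 320.7] 0.6 [528.4  79.4  48. ]
rib [251.5 314.3] 0.75 [528.   -5.8  62. ]
rib [211.3 314.9] 0.28 [526.8  25.9  62. ]
pin [220.9 398.2] 0.87 [595.   16.6  41.2]
disc [527.2  25.6  59.8] res 1.4
notch 53.79993935614136 88.70099363944401
pin 68.38165946533744 -7.545725466033957
4.9333
```

View pics/w2.png

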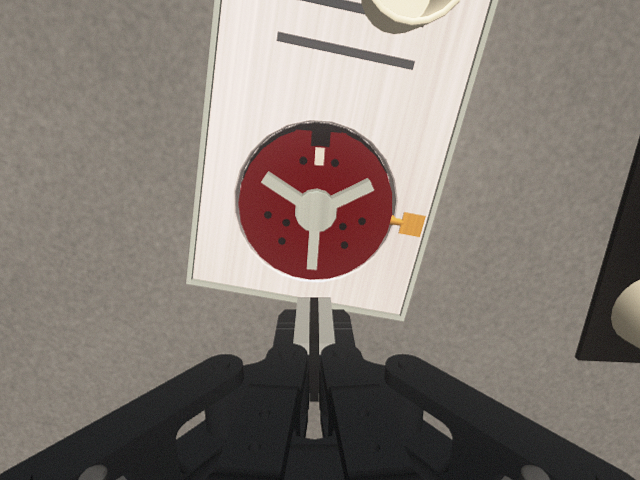

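Measurements are consistent: axis about (527,26), notch radius 53.8 (expected 54) at 88.7°, pin radius 68.4 (expected 68) at -7.5°. So the turn is about -96°. I'll push the rib at 29° clockwise, stopping short to look again.

```bash
cat >> h.py <<'E'
A=np.array([527.,26.3])
def ppose(rib,off,z,s=33.,flip=0,side=1):
    """tip beside a rib at angle rib(deg), off mm to its ccw side"""
    t=np.radians(rib);u=np.array([np.cos(t),np.sin(t)]);n=np.array([-u[1],u[0]])
    p=A+s*u+side*off*n
    return [*p,z+22], rot(t+np.pi/2+flip*np.pi)
E
python3 - <<'E'
from h import *
for f in (0,1):
    print(f)
    for a in (45,20,0,-20,-40,-67,-75):
        q=r.inverse_kinematics(*ppose(a,11,52,flip=f)); print(a,None if q is None else np.round(q,2))
E
```

```text
0
45 [ 0.11  0.43 -0.39  0.75 -0.   -0.68]
20 [ 0.09  0.45 -0.36  0.77  0.   -0.26]
0 [ 0.07  0.45 -0.35  0.77  0.    0.07]
-20 [ 0.05  0.46 -0.34  0.77  0.    0.39]
-40 [ 0.02  0.45 -0.35  0.77  0.    0.72]
-67 [ 0.    0.44 -0.37  0.76  0.    1.17]
-75 [-0.    0.43 -0.38  0.75  0.    1.3 ]
1
45 [ 0.11  0.43 -0.39  0.75 -0.    2.46]
20 [ 0.09  0.45 -0.36  0.77  0.    2.88]
0 [ 0.07  0.45 -0.35  0.77  0.   -3.08]
-20 [ 0.05  0.46 -0.34  0.77  0.   -2.75]
-40 [ 0.02  0.45 -0.35  0.77  0.   -2.42]
-67 [ 0.    0.44 -0.37  0.76  0.   -1.97]
-75 [-0.    0.43 -0.38  0.75 -0.   -1.84]
```

```bash
python3 - <<'E'
from h import *
p,o=ppose(29,22,110); r.reach(p,o)
p,o=ppose(29,22,52); print("down hit",r.move_straight(p,o,feed=80,force_limit=6), r.observe()["eef_pos"].round(1),r.observe()["contact_force"].round(1))
p,o=ppose(29,11,52); r.move_straight(p,o,feed=40)
for a in np.linspace(29,-58,16)[1:]:
    p,o=ppose(a,11,52)
    if r.move_straight(p,o,feed=40,force_limit=15): print("hit",a,r.observe()["contact_force"]);break
s=r.observe();print(s["clock"],s["eef_pos"].round(1),s["contact_force"].round(1))
p,o=ppose(-58,14,52);r.move_straight(p,o,feed=40)
p,o=ppose(-58,14,130);r.move_straight(p,o,feed=150)
r.reach([526,10,220],rot(0.05));r.sleep(.1)
im,C,K,o=look("pics/w3.png"); d=disc(im,C,K)
for n in ("notch","pin","rib"):
    if n in o: v=o[n][:2]-A;print(n,np.hypot(*v),np.degrees(np.arctan2(v[1],v[0])))
print(r.observe()["clock"])
E
```

```text
down hit False [545.6  61.6  74.3] [-0.2  0.4  0.2]
11.675 [553.6   4.1  73.9] [ 2.8 -0.9  0.6]
notch [221.2 386.2] 0.78 [580.6  18.3  48. ]
rib [203.6 279.8] 0.97 [498.3  30.8  62. ]
pin [224.2 402.1] 0.75 [594.9  14.9  41.2]
disc [527.1  25.7  59.9] res 0.7
notch 54.164176956276044 -8.482675144341128
pin 68.90212954861586 -9.541908727925572
rib 29.01639458079257 171.01667145128812
13.55
```

View pics/w3.png

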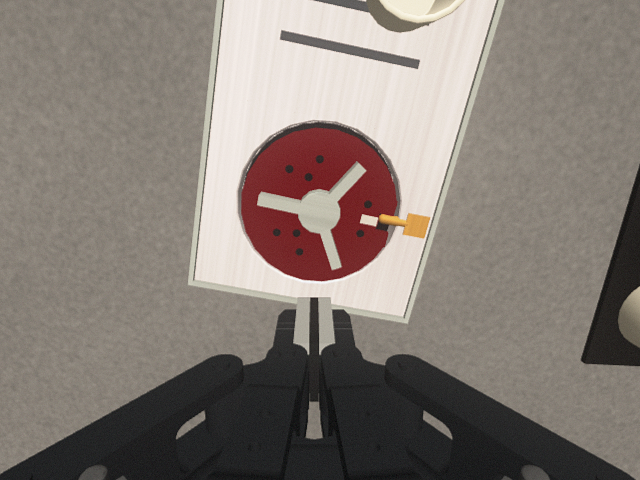

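```bash
cat >> h.py <<'E'
def rect(im,C,K,z,name,half=100,s=4):
    g=np.array([[A[0]-half,A[1]+half],[A[0]+half,A[1]+half],[A[0]+half,A[1]-half],[A[0]-half,A[1]-half]])
    src=np.float32([wproj(C,K,(*q,z))[::-1] for q in g]); n=2*half*s
    H=cv2.getPerspectiveTransform(src,np.float32([[0,0],[n,0],[n,n],[0,n]]))
    w=cv2.warpPerspective(im,H,(n,n),flags=cv2.INTER_CUBIC); cv2.imwrite(name,w); return w
E
python3 - <<'E'
from h import *
im=cv2.imread("pics/w3.png"); M=np.array(r.camera_info("wrist")["mount"]);o=r.observe();T=np.eye(4);T[:3,:3]=R.from_rotvec(o["ee_rot"]).as_matrix();T[:3,3]=o["eef_pos"]
C=T@M;K=np.array(r.camera_info("wrist")["intrinsics"])
w=rect(im,C,K,44,"pics/r3.png",half=75)
w=rect(im,C,K,62,"pics/r3b.png",half=60,s=5)
E
```

```text
(no output)
```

View pics/r3.png

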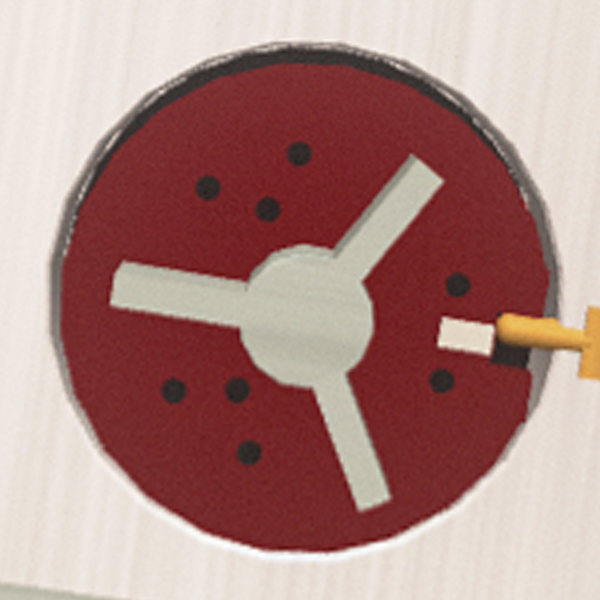

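View pics/r3b.png

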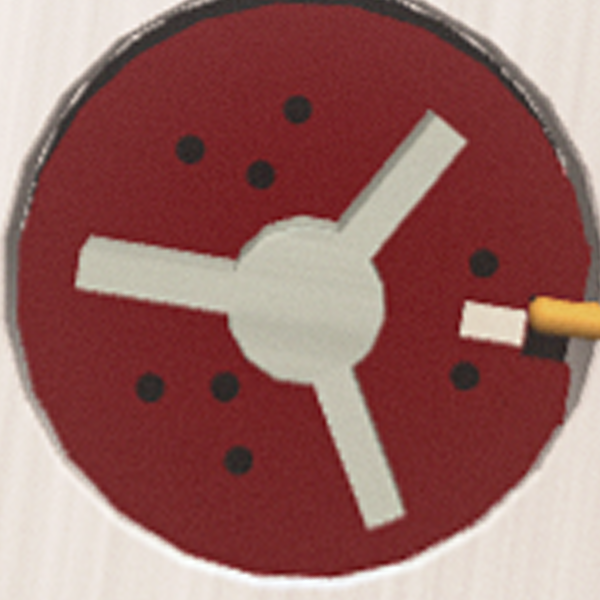

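```bash
python3 - <<'E'
from h import *
im=cv2.imread("pics/w3.png"); M=np.array(r.camera_info("wrist")["mount"]);o=r.observe();T=np.eye(4);T[:3,:3]=R.from_rotvec(o["ee_rot"]).as_matrix();T[:3,3]=o["eef_pos"]
C=T@M;K=np.array(r.camera_info("wrist")["intrinsics"])
# outer tray edges, z 44: warm/bright mask
hsv=cv2.cvtColor(im,cv2.COLOR_BGR2HSV)
lsd=cv2.createLineSegmentDetector()
L=lsd.detect(cv2.cvtColor(im,cv2.COLOR_BGR2GRAY))[0][:,0]
for x1,y1,x2,y2 in L:
    if np.hypot(x2-x1,y2-y1)<60 or max(y1,y2)>325 : continue
    a=wun(C,K,(y1,x1),44);b=wun(C,K,(y2,x2),44);v=b-a
    t=np.degrees(np.arctan2(v[1],v[0]));print(a[:2].round(),b[:2].round(),((t+45)%90-45).round(2), t.round(1))
# pin pixels
m=((hsv[...,0]>10)&(hsv[...,0]<25)&(hsv[...,1]>150)&(hsv[...,2]>100))
m[:180]=0;m[260:]=0
ys,xs=np.nonzero(m);P=np.array([wun(C,K,(y,x),40)[:2] for y,x in zip(ys,xs)])
rr=np.hypot(*(P-A).T)
for lo in (50,54,58,62,66,70,74):
    k=(rr>lo)&(rr<lo+4)
    if k.any(): q=P[k].mean(0)-A;print(lo,k.sum(),np.degrees(np.arctan2(q[1],q[0])).round(2))
E
```

```text
[592. 129.] [495. 143.] -8.07 171.9
[496. 149.] [592. 135.] -8.07 -8.1
[457. 164.] [428. -41.] -8.04 -98.0
[605. -67.] [640. 173.] -8.13 81.9
[426. -41.] [455. 164.] -8.14 81.9
[642. 174.] [608. -68.] -8.05 -98.1
[451. 164.] [422. -45.] -8.09 -98.1
[610. -74.] [646. 174.] -8.09 81.9
[423. -46.] [514. -59.] -8.09 -8.1
[430. -41.] [500. -51.] -8.14 -8.1
[553. -58.] [604. -66.] -8.2 -8.2
50 34 -8.32
54 41 -8.33
58 42 -8.35
62 44 -8.33
66 29 -8.92
70 37 -8.67
74 104 -8.97
```

```bash
cat >> h.py <<'E'
def ribang(im,C,K,z=62):
    L=cv2.createLineSegmentDetector().detect(cv2.cvtColor(im,cv2.COLOR_BGR2GRAY))[0][:,0]; out=[]
    for x1,y1,x2,y2 in L:
        a=wun(C,K,(y1,x1),z)[:2];b=wun(C,K,(y2,x2),z)[:2];l=np.hypot(*(b-a))
        if l<15 or max(np.hypot(*(a-A)),np.hypot(*(b-A)))>52: continue
        t=np.degrees(np.arctan2(*(b-a)[::-1])); out.append((round(l,1),round((t+8.1+30)%60-30-8.1,2),a.round().tolist(),b.round().tolist()))
    return out
E
python3 - <<'E'
from h import *
im=cv2.imread("pics/w3.png"); M=np.array(r.camera_info("wrist")["mount"]);o=r.observe();T=np.eye(4);T[:3,:3]=R.from_rotvec(o["ee_rot"]).as_matrix();T[:3,3]=o["eef_pos"]
for x in ribang(im,T@M,np.array(r.camera_info("wrist")["intrinsics"])): print(x)
E
```

```text
(np.float64(31.2), np.float64(-9.68), [529.0, 10.0], [540.0, -19.0])
(np.float64(31.8), np.float64(-9.27), [482.0, 29.0], [514.0, 24.0])
(np.float64(30.4), np.float64(-9.58), [541.0, 34.0], [560.0, 58.0])
(np.float64(28.8), np.float64(-9.86), [514.0, 34.0], [486.0, 39.0])
(np.float64(31.4), np.float64(-9.49), [548.0, -16.0], [537.0, 13.0])
(np.float64(28.4), np.float64(-9.26), [553.0, 63.0], [535.0, 41.0])
```

The rib edges give the notch at -9.5°. Tray edges and the pin give -8.1°. The error is about -0.025 rad, inside the 0.05 free window, so I'll press on the hub.

```bash
python3 - <<'E'
from h import *
o=rot(0.05)
r.move_straight([527,26,120],o,feed=150)
r.move_straight([527,26,90],feed=60); r.sleep(.1); print(r.observe()["contact_force"].round(2))
for z in np.arange(84,69,-1.0):
    hit=r.move_straight([527,26,z],feed=15,force_limit=22)
    s=r.observe();print(z,s["eef_pos"].round(2),s["contact_force"].round(1),hit)
    if abs(s["contact_force"][2])>22: break
r.sleep(.2)
s=r.observe();print(s["eef_pos"].round(2),s["contact_force"].round(1))
r.move_straight([527,26,130],feed=100)
r.reach([526,10,220],rot(0.05));r.sleep(.1)
im,C,K,o=look("pics/w4.png",8); disc(im,C,K,40); disc(im,C,K,48)
for x in ribang(im,C,K,54): print(x[:2])
rect(im,C,K,40,"pics/r4.png",half=75)
print(r.observe()["clock"])
E
```

```text
[-0.23  0.11  0.2 ]
84.0 [526.95  25.98  83.92] [-0.5 -1.  -0.5] False
83.0 [526.98  26.    83.21] [-0.9  0.1  3.5] False
82.0 [526.96  26.    82.22] [-1.3 -0.8  5.3] False
81.0 [526.99  25.99  81.19] [-1.5 -0.4  5.4] False
80.0 [527.    26.01  80.14] [-1.3  0.7  5.2] False
79.0 [526.99  26.    79.06] [-0.8 -0.3  5.7] False
78.0 [526.99  25.99  78.04] [-0.9  0.1  5. ] False
77.0 [526.98  26.    77.02] [-1.3  0.4  4.8] False
76.0 [526.99  26.02  76.02] [-1.1 -0.7  4.9] False
75.0 [527.06  26.01  75.94] [-3.3 -1.1 11.4] False
74.0 [527.09  26.03  75.86] [-5.6  0.2 18.3] False
73.0 [527.13  26.04  75.78] [-8.2  0.1 26.4] False
[527.17  26.05  75.79] [-8.2 -0.4 24.5]
notch [220.2 382.8] 0.86 [579.1  17.   40. ]
rib [206.  282.4] 0.95 [499.3  27.5  54. ]
pin [222.4 403.6] 0.74 [595.7  16.3  41.2]
pin [209.6 317.7] 0.44 [526.4  23.3  41.2]
disc [527.1  25.7  59.9] res 1.2
disc [527.   27.4  58.3] res 1.2
(np.float64(30.9), np.float64(-9.67))
(np.float64(30.7), np.float64(-9.34))
(np.float64(29.6), np.float64(-9.87))
(np.float64(29.8), np.float64(-9.64))
(np.float64(29.8), np.float64(-9.46))
(np.float64(29.1), np.float64(-8.99))
20.2
```

View pics/w4.png

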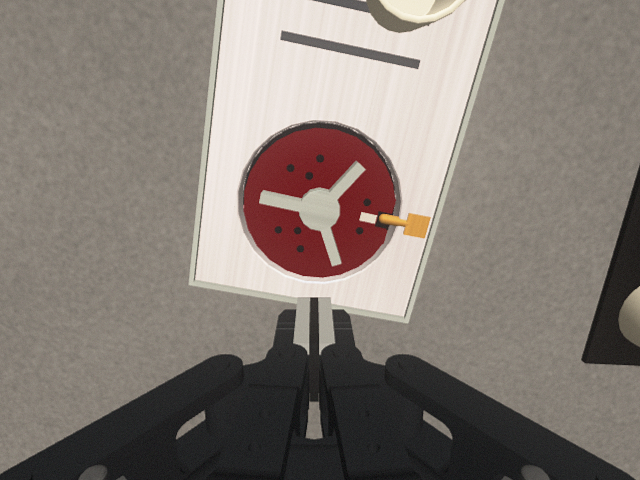

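View pics/r4.png

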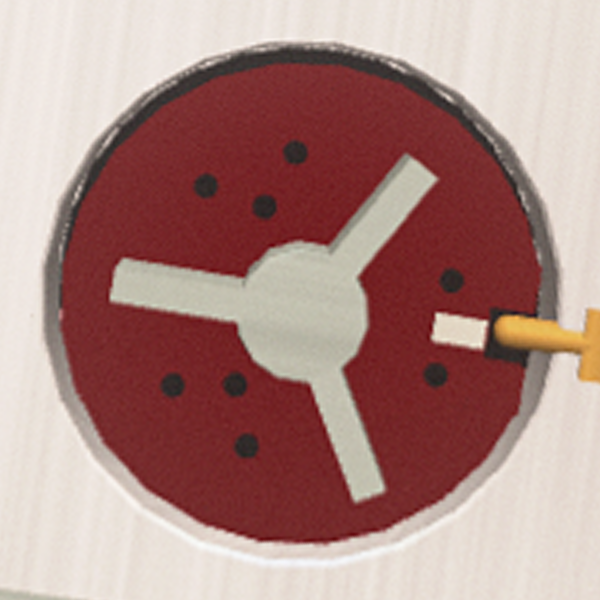

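```bash
python3 - <<'E'
from h import *
im=r.capture("scene");cv2.imwrite("pics/scene1.png",im)
a=cv2.imread("pics/scene0.png");d=cv2.absdiff(a,im).max(2)
for t in ("espresso_cup","shot_glass","milk_jug","tamper","portafilter","spoon"):
    L=r.spot_point("scene",t);print(t,[(np.round(x["at"]).tolist(),round(x["score"],2)) for x in L[:1]])
print(r.observe()["contact_force"].round(1),r.observe()["clock"])
E
```

```text
espresso_cup [([283.0, 356.0], 0.72)]
shot_glass [([296.0, 382.0], 0.94)]
milk_jug [([241.0, 162.0], 0.76)]
tamper [([198.0, 185.0], 0.94)]
portafilter [([328.0, 475.0], 0.7)]
spoon [([273.0, 432.0], 0.67)]
[ 0.4 -0.1 -0.1] 20.55
```

View pics/scene1.png

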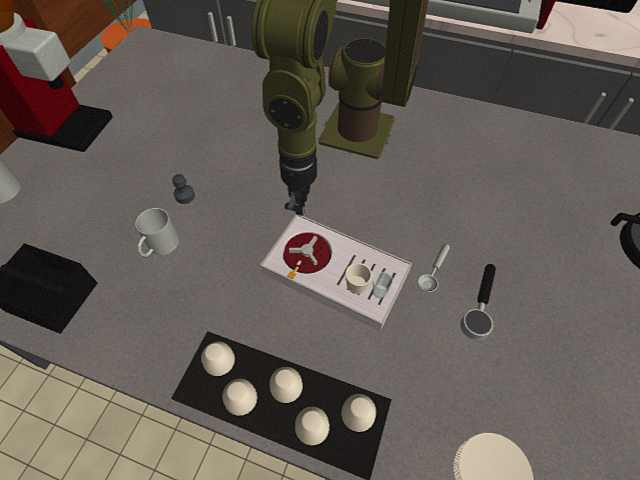

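The scene view shows the cover flush around (250,307), the cup at (283,356) and the glass at (296,382) where they were. The arm is clear of everything, so I'm handing in.

```bash
python3 -c "
from station import r
print(r.job_done(), r.observe()['clock'])"
```

```text
the job is handed in; nothing more can be done
the job is handed in; nothing more can be done
```

The cover is turned to the pin, pressed fully home and released. I handed the job in at about 20.6 s of the 54 s allowed.

- **Turning:** I pushed one rib clockwise with the closed fingertips, about 98° in a single sweep. It went about 8° further than planned, so the notch stopped about 1.4° (0.025 rad) past the pin. That is inside the 0.05 rad in which it goes down freely, so I did not correct it.
- **Pressing:** The cover went down under about 5 N for 8 mm. It met a firm stop at about 26 N, with the hub top at about 54 mm, the height given for home.
- **Checks after letting go:** With the wrist camera, the disc fits its true 60 mm radius at deck height (59.9 mm) and not at the proud height (58.3 mm). The pin shows inside the notch, and the force on the tool is about zero.
- **Bystanders:** The cup and shot glass were found within about 3 pixels of where they were at the start. I checked the jug, tamper, portafilter and spoon only by eye in the last picture. The arm worked only over the cover.
- **Disagreement:** The first hub position differed by about 8 mm between the scene and top cameras. I used the wrist camera's disc fit instead, which agreed with the given sizes.

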